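Stamp the film tubs and file them in the drawer

TASK

Stand every white-lidded film tub from the table upright in a nest of the stamping fixture, one to a nest, and with all of them in place press the fixture's pedal down to its stop, hold it there for a moment and let it come up again. Then file all the tubs upright in the open drawer of the low cabinet, one to a compartment, and only when all are in, push the drawer fully home. Leave the other things on the bench where they are.

Things in the scene. Friction and masses are not known exactly. Their poses are not given: they have to be found in the camera images.
- tub1: round film tub with a closed flat white lid and cream side, 52 mm diameter, 42 mm tall, about 0.09 kg; some of the four may be absent. Origin at the centre of its underside, z up when it stands
- tub2: round film tub with a closed flat white lid and cream side, 52 mm diameter, 42 mm tall, about 0.09 kg; some of the four may be absent. Origin at the centre of its underside, z up when it stands
- tub3: round film tub with a closed flat white lid and cream side, 52 mm diameter, 42 mm tall, about 0.09 kg; some of the four may be absent. Origin at the centre of its underside, z up when it stands
- tub4: round film tub with a closed flat white lid and cream side, 52 mm diameter, 42 mm tall, about 0.09 kg; some of the four may be absent. Origin at the centre of its underside, z up when it stands
- fixture: fixed stamping fixture: aluminium block 170 (x) x 190 (y) x 20 mm high with four square nests in two rows of two, a grey gearbox 50 mm high and 50 mm deep behind it (x from 85 to 135 mm in its frame) and a pedal at its front (-x side). Origin at the underside centre of the block, x pointing from the pedal to the gearbox
- nest1 (a point): centre of the floor of one nest of the fixture (20 mm above the table): a flat 60 mm square pocket with a 6 mm high, 5 mm thick fence; a tub stands in it with 4 mm play each way; nest centres are 78 mm apart in x and 100 mm in y; axes as the fixture's
- nest2 (a point): centre of the floor of one nest of the fixture (20 mm above the table): a flat 60 mm square pocket with a 6 mm high, 5 mm thick fence; a tub stands in it with 4 mm play each way; nest centres are 78 mm apart in x and 100 mm in y; axes as the fixture's
- nest3 (a point): centre of the floor of one nest of the fixture (20 mm above the table): a flat 60 mm square pocket with a 6 mm high, 5 mm thick fence; a tub stands in it with 4 mm play each way; nest centres are 78 mm apart in x and 100 mm in y; axes as the fixture's
- nest4 (a point): centre of the floor of one nest of the fixture (20 mm above the table): a flat 60 mm square pocket with a 6 mm high, 5 mm thick fence; a tub stands in it with 4 mm play each way; nest centres are 78 mm apart in x and 100 mm in y; axes as the fixture's
- pedal (a joint): pedal angle in rad: 0 = up (spring-returned), 0.26 = down on its stop; the spring asks about 5 N at the pad to start and 11 N at the stop. Pressing it drives the stamps and raises a steel plunger on the gearbox
- pedal_pad (a point): where to press: top of the black ribbed rubber pad of the pedal, on its centre line, 75 mm in front (-x of the fixture) of the hinge; the plate is 88 mm wide and 105 mm long, level and about 53 mm above the table when up; the point goes down about 19 mm to the stop
- cabinet: fixed low taupe metal cabinet, 240 deep (x) x 220 wide (y) x 90 mm high, with one drawer that slides out of its front (-x side). Origin at its underside centre, x into the cabinet
- drawer (a joint): how far the drawer is pulled out, m: 0 = home against its stop, starts 0.15 to 0.18 out; slides with about 2 N friction and stays where it is left
- drawer_mid (a point): centre of the drawer's tray floor (13 mm above the table), moves with the drawer; axes as the cabinet's. Tray inside 134 (x) x 194 mm (y), rim 10 mm high, crossed by two low ribs 6 mm wide and 8 mm high that make four compartments; the front panel is 206 mm wide, 8 mm thick and its top is 80 mm above the table, its outer face 75 mm in front (-x) of this point
- cell1 (a point): centre of the floor of one compartment of the drawer, 94 mm wide (y) x 64 mm (x), moves with the drawer; 13 mm above the table; axes as the cabinet's; cells 1 and 2 are next to the front panel, 3 and 4 behind them (1 and 3 at +y)
- cell2 (a point): centre of the floor of one compartment of the drawer, 94 mm wide (y) x 64 mm (x), moves with the drawer; 13 mm above the table; axes as the cabinet's; cells 1 and 2 are next to the front panel, 3 and 4 behind them (1 and 3 at +y)
- cell3 (a point): centre of the floor of one compartment of the drawer, 94 mm wide (y) x 64 mm (x), moves with the drawer; 13 mm above the table; axes as the cabinet's; cells 1 and 2 are next to the front panel, 3 and 4 behind them (1 and 3 at +y)
- cell4 (a point): centre of the floor of one compartment of the drawer, 94 mm wide (y) x 64 mm (x), moves with the drawer; 13 mm above the table; axes as the cabinet's; cells 1 and 2 are next to the front panel, 3 and 4 behind them (1 and 3 at +y)
- drawer_handle (a point): middle of the black bow handle of the drawer: an 11 mm round bar, straight for 68 mm along y, 30 mm in front (-x) of the front panel and 42 mm above the table; axes as the cabinet's. It can be pushed on
- open_tub: bystander: clear tub without a lid, 58 mm wide, 34 mm tall, with a black film roll in it; origin at its underside middle
- core: bystander: grey film core, a thick ring 50 mm wide, 24 mm tall; origin at its underside middle
- tall_tub: bystander: clear empty wide tub, 72 mm wide, 60 mm tall, no lid; origin at its underside middle
- dustbrush: bystander: brush lying on the table; origin at its underside

How it is judged:
By the outcome, as a careful person would: the job done as asked, in the order asked, and still so for the second after the job is handed in, with the robot touching nothing.
Of tub1, tub2, tub3, tub4 only 2 to 4 are there at a start; the rules pass over those that are not, and their reading is None.
At some moment in a run one of tub1, tub2, tub3, tub4 may be knocked a few centimetres aside while the robot is not near it.
It also fails if it takes over 210 s, if anything falls off the work surface, if the arm or the gripper's body presses on something with over 40 N, if the wrist force passes 120 N, or if a joint passes its speed limit or range.

ROBOT

A 7-joint arm with a two-finger parallel gripper is mounted at the origin on the work surface. World frame = base frame: x ahead of the robot, y to its left, z up, the work surface at z = 0. Lengths are in m, angles in rad, forces in N, time in s.
With the tool pointing down it reaches from about 0.425 to 0.925 m from the base axis. Payload 6.8 kg.
Tool frame: the origin (TCP) lies midway between the tips of the shut fingers; the grasp point (between the pads) lies 19 mm behind it (bot.pinch_z is the distance from the TCP to the grasp point, in m); z points along the fingers, y is the line along which they close (so a half turn about z gives the same grasp; the last joint's range is limited). The gripper opens to 85 mm and grips with 20 to 120 N. Pads are 22 mm wide; open, the fingers measure 114 mm over their backs; the gripper's body (76 mm by 85 mm) begins 54 mm behind the grasp point. The pads swing forward as they close: fully open they stand 13 mm farther back than shut.
Start: joints at [1.224, 0.477, 0.022, 1.555, -0.011, 1.109, -0.083], TCP at [0.16, -0.656, 0.231] pointing down, gripper open.
Joint ranges: [-2.96, 2.96], [-0.34, 2.1], [-1.41, 1.46], [0.24, 2.44], [-1.37, 4.51], [0.17, 1.92], [-2.96, 2.96]. Speed limits (rad/s): [2.39, 2.39, 3.14, 3.14, 3.14, 3.14, 3.14].

INTERFACE

Orientations are given as a unit quaternion [w, x, y, z].
In Python, from station import bot, imaging gives the robot as it stands. The module is installed in compiled form; this text tells all that it offers.
- The arm moves only by the tool carry_out, never from a script. Its argument "targets" is a list of rows, each a list of 5 numbers: the shift along the tool's x, y, z in cm, then the turn about the tool's z in degrees, then the opening, from -1 (shut) to 1 (fully open). In form: [[x, y, z, yaw, gripper], ...]. A call has 1 to 12 rows; each row shifts and turns the commanded pose from where the row before left it, along the tool's axes as they then stand; what a row does not reach is not made up. A row lasts 1/10 s, in which the tool goes at most 50 mm and 8.59 degrees, less where a joint would pass 70% of its speed; a pose out of reach is approached as far as the arm can. A call is refused whole if a number of a shift passes 5 or a number of a turn 8.59, either way. A call with a gripper value outside its range is refused whole. The fingers move at their own pace and stop on an object; "force" is the grip in N (left out, the last holds). Time passes only in rows, so rows that do not move let the fingers close. It gives the time, the measured TCP pose, the force, the opening and the grip force at its end, in the units of the state.
- bot.get_obs(): the state, without advancing time (a new reading comes with each control period).
- imaging.read_camera(name): name is "scene" or "top"; returns the picture (400x640x3 uint8, red, green, blue); there is no depth.
- imaging.calibration(name): a dict with "fx", "fy", "cx", "cy" (pixels), "k1" (the pictures are not rectified: a ray, as slopes to the right and down, at radius r is drawn at 1 + k1 r^2 times it, then the intrinsics apply), "extrinsics" (4x4, takes a point from world to camera coordinates). Camera axes: x right, y up, looking along -z (the intrinsics and any distortion apply to the point x, -y, -z); pixel columns grow to the right and rows downward; lengths in m; the calibration is good to about 2 mm. A picture is of the moment at which its call begins. calibration takes no time and is no camera call.
- bot.hand_in(): hands the job in; it is judged then, once.
The state is a dict: "t": time; "q": joint angles; "joint_vel": joint speeds; "joint_torque": joint torques, N m; "eef_pos": TCP position; "tool_rot": TCP orientation; "contact_force": force on the tool from outside, world axes, zero at the start; "torque": the same for the moment, N m; "gripper_width": opening from 0.0 (shut) to 1.0 (fully open); "grasp_force": force on a finger pad.
Only numpy, scipy, OpenCV 4.12 (cv2) and the standard library are available. Lean on these libraries where they do the work, as an engineer would, in place of code of your own. Each camera call takes 0.05 s, during which the arm holds its last target. There are 200 camera calls.

## Working session

There is one attempt and no reset: what is moved stays moved. The work goes in short steps, Python scripts to look and compute and a tool call to move; the robot and the scene stay as the last step left them, time stands still between calls to the robot, and variables do not carry over. Pictures are saved under pics/ and viewed, at most 14 in all, crops included, and the job is handed in when it is done.

Besides the shell and the picture viewer there is one more tool, called after "Call:" as a command line: name --pt "numbers of a row" for each row, then --argument value for the rest. carry_out: Moves the arm, as the interface text tells. Its arguments: {"type":"object","properties":{"targets":{"type":"array"},"force":{"type":"number"}},"required":["targets"]}

```bash
mkdir -p pics; ls
cat > h.py <<'E'
import numpy as np, cv2
from station import bot, imaging
def shot(cam,name):
    im=imaging.read_camera(cam); cv2.imwrite(f'pics/{name}.png',im[:,:,::-1]); return im
def ray(cam,u,v):
    c=imaging.calibration(cam); K=np.array([[c['fx'],0,c['cx']],[0,c['fy'],c['cy']],[0,0,1.]])
    p=cv2.undistortPoints(np.array([[[u,v]]],float),K,np.array([c['k1'],0,0,0,0.]))[0,0]
    E=np.array(c['extrinsics']); R,t=E[:3,:3],E[:3,3]
    # forward model: distorted = ray*(1+k1 r^2), same as OpenCV
    return -R.T@t, R.T@np.array([p[0],-p[1],-1.])
def at(cam,u,v,z):
    o,d=ray(cam,u,v); return o+d*(z-o[2])/d[2]
def proj(cam,P):
    c=imaging.calibration(cam);E=np.array(c['extrinsics']);P=np.atleast_2d(P)
    q=P@E[:3,:3].T+E[:3,3]; s=np.c_[q[:,0]/-q[:,2],-q[:,1]/-q[:,2]]
    s=s*(1+c['k1']*(s**2).sum(1,keepdims=True)); return s*[c['fx'],c['fy']]+[c['cx'],c['cy']]
E
python3 - <<'E'
from h import *
shot('top','t0');shot('scene','s0')
o=bot.get_obs();print(o)
for c in('top','scene'):print(imaging.calibration(c))
print(bot.pinch_z)
E
```

```text
pics
{'t': 0.1, 'q': array([ 1.2239131 ,  0.4777157 ,  0.02234692,  1.55632578, -0.01148329,
        1.10929447, -0.08307594]), 'joint_vel': array([ 0.00129001, -0.00062405, -0.00031322, -0.00424259, -0.00013794,
        0.00044832,  0.00099995]), 'joint_torque': array([ 3.12119068e-03, -5.97772443e+01,  1.61293253e+00, -2.81961286e+01,
        1.27571283e-02,  4.98631343e-03, -1.79442407e-05]), 'eef_pos': array([ 0.15951205, -0.65534821,  0.2304355 ]), 'tool_rot': array([-7.91031755e-04,  9.92878099e-01,  1.19131976e-01, -1.62256875e-04]), 'contact_force': array([0.26818539, 0.19669731, 0.44431867]), 'torque': array([-0.01467163,  0.01507412,  0.01638903]), 'grasp_force': 0.0, 'gripper_width': 1.0017413211609913}
{'fx': 431.53340288171506, 'fy': 431.53340288171506, 'cx': 320.5783633747236, 'cy': 200.02821580315552, 'k1': -0.04965316862236079, 'extrinsics': array([[ 0.02595415, -0.99966086,  0.00213055, -0.07275041],
       [ 0.97886755,  0.02584664,  0.20285528, -0.54640533],
       [-0.20284155, -0.00317941,  0.97920641, -1.09779768],
       [ 0.        ,  0.        ,  0.        ,  1.        ]])}
{'fx': 439.740864386596, 'fy': 439.740864386596, 'cx': 317.4168839066963, 'cy': 199.20280905947405, 'k1': -0.07286217896332482, 'extrinsics': array([[ 0.33448507,  0.94235392, -0.00942445, -0.09677217],
       [-0.72539965,  0.26383612,  0.63575613,  0.38868872],
       [ 0.60159379, -0.20581444,  0.77183245, -1.53027176],
       [ 0.        ,  0.        ,  0.        ,  1.        ]])}
0.0187
```

View pics/t0.png

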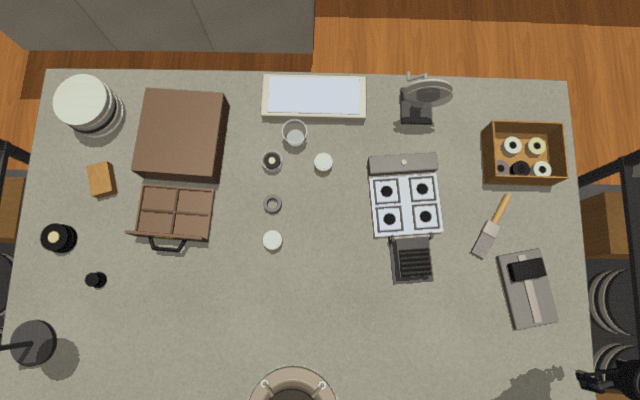

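View pics/s0.png

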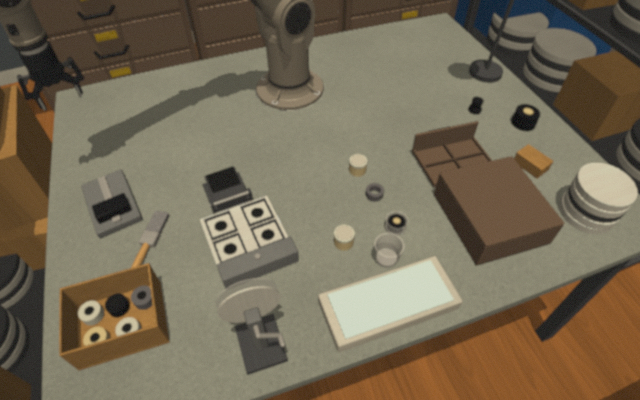

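The top view shows two white-lidded tubs, at (323,162) and (272,240). The fixture is near (406,205) with its pedal at (411,260), and the open drawer is near (174,212). I'll enlarge these areas.

Run:
```python
from h import *
im=cv2.imread('pics/t0.png')
cv2.imwrite('pics/c1.png',cv2.resize(im[140:290,255:450],None,fx=4,fy=4,interpolation=cv2.INTER_CUBIC))
cv2.imwrite('pics/c2.png',cv2.resize(im[80:260,115:240],None,fx=3.3,fy=3.3,interpolation=cv2.INTER_CUBIC))
```

```text
(no output)
```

View pics/c1.png

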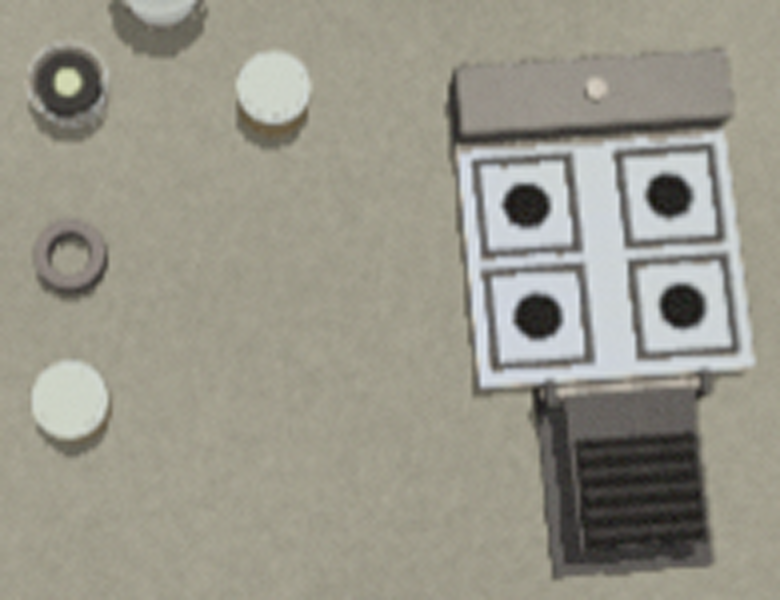

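View pics/c2.png

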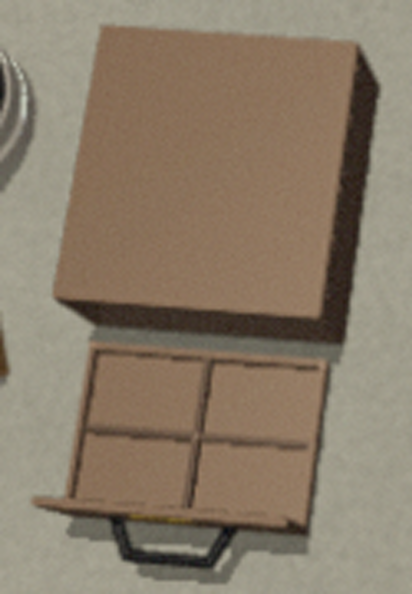

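Run:
```python
from h import *
def g(x,y,z,s=4,o=(255,140)): return at('top',(x+.5)/s-.5+o[0],(y+.5)/s-.5+o[1],z)
p=lambda n,P:print(n,np.round(P,4))
p('A',g(273,88,.042));p('B',g(70,400,.042));p('open',g(68,83,.034));p('core',g(70,257,.024))
N=[g(x,y,.02) for x,y in((527,206),(670,195),(538,316),(683,306))]
for n in N:p('nest',n)
print([round(float(np.linalg.norm(N[i]-N[j])),4) for i,j in((0,1),(2,3),(0,2),(1,3))])
F=np.mean(N,0);d=(N[0]+N[1]-N[2]-N[3]);yaw=np.arctan2(d[1],d[0]);e=(N[0]+N[2]-N[1]-N[3]);p('F',F);print('yaw',np.degrees(yaw),np.degrees(np.arctan2(-e[0],e[1])))
p('padcentre', g(645,490,.053))
h=lambda x,y,z:g(x,y,z,3.3,(115,80))
C=[h(x,y,.09) for x,y in((100,27),(360,43),(322,318),(55,298))]
for c in C:p('cab',c)
p('cabc',np.mean(C,0));a=C[0]+C[1]-C[2]-C[3];b=C[0]+C[3]-C[1]-C[2]
print(np.degrees(np.arctan2(a[1],a[0])),np.degrees(np.arctan2(-b[0],b[1])),np.linalg.norm(C[0]-C[1]),np.linalg.norm(C[1]-C[2]))
p('cross',h(198,438,.021));p('handle',(h(130,557,.047)+h(215,565,.047))/2)
# scene check: project A,B, nests
print(proj('scene',[g(273,88,.042),g(70,400,.042),*N,h(198,438,.021)]))
```

```text
A [ 0.6594 -0.0619  0.042 ]
B [0.4402 0.0676 0.042 ]
open [0.6617 0.0807 0.034 ]
core [0.5405 0.0744 0.024 ]
nest [ 0.5856 -0.2402  0.02  ]
nest [ 0.5962 -0.3401  0.02  ]
nest [ 0.5085 -0.2474  0.02  ]
nest [ 0.518  -0.3473  0.02  ]
[0.1004, 0.1004, 0.0774, 0.0785]
F [ 0.5521 -0.2937  0.02  ]
yaw 5.318781793557909 5.725945968706168
padcentre [ 0.3896 -0.3117  0.053 ]
cab [0.8459 0.4366 0.09  ]
cab [0.8354 0.2154 0.09  ]
cab [0.5981 0.2281 0.09  ]
cab [0.6094 0.4461 0.09  ]
cabc [0.7222 0.3316 0.09  ]
-2.6757344707600925 -2.845059397680697 0.22143440564640093 0.237644772169809
cross [0.51   0.3426 0.021 ]
handle [0.4051 0.3451 0.047 ]
[[343.68056339 231.20345084]
 [357.49064422 159.0715762 ]
 [267.14653835 233.44410021]
 [229.49500302 247.91538197]
 [256.7549539  211.62517016]
 [220.2599826  224.75965993]
 [452.82235798 157.38755741]]
```

```bash
cat >> h.py <<'E'
def to(x,y,z,th):
    """shift in tool axes (cm) after-turn-free: uses present tool axes, turn in deg"""
    o=bot.get_obs(); w,a,b,c=o['tool_rot']
    R=np.array([[1-2*(b*b+c*c),2*(a*b-w*c),2*(a*c+w*b)],[2*(a*b+w*c),1-2*(a*a+c*c),2*(b*c-w*a)],[2*(a*c-w*b),2*(b*c+w*a),1-2*(a*a+b*b)]])
    now=np.degrees(np.arctan2(R[1,0],R[0,0]))
    print('t',round(o['t'],2),'pos',np.round(o['eef_pos'],4),'th',round(now,2),'zdir',np.round(R[:,2],3),'| shift cm',np.round(R.T@(np.array([x,y,z])-o['eef_pos'])*100,2),'turn',round(now-th,2),'F',np.round(o['contact_force'],1),'w',round(o['gripper_width'],3),'g',round(o['grasp_force'],1))
E
python3 -c "
from h import *
to(.6594,-.0619,.20,5.5)"
```

```text
t 0.1 pos [ 0.1595 -0.6553  0.2304] th 13.68 zdir [-0.001  0.002 -1.   ] | shift cm [ 62.61 -45.83   3.11] turn 8.18 F [0.3 0.2 0.4] w 1.002 g 0.0
```

Call:
carry_out --pt "0 0 0 8.2 0.55" --pt "0 0 0 0 0.55" --force 30

```text
t: 0.3
eef_pos: [0.1596, -0.6555, 0.2307]
tool_rot: [-0.001, 0.999, 0.047, -0.0]
contact_force: [0.6, 0.8, 0.0]
gripper_width: 0.777
grasp_force: 0.0
```

```bash
python3 -c "
from h import *
to(.6594,-.0619,.20,5.5)"
```

```text
t 0.3 pos [ 0.1596 -0.6555  0.2307] th 5.4 zdir [-0.     0.001 -1.   ] | shift cm [ 55.34 -54.39   3.11] turn -0.1 F [0.6 0.8 0. ] w 0.777 g 0.0
```

Call:
carry_out --pt "1.5 -1.5 0 0 0.55" --pt "2.8 -2.8 0.2 0 0.55" --pt "2.8 -2.8 0.2 0 0.55" --pt "2.8 -2.8 0.2 0 0.55" --pt "2.8 -2.8 0.2 0 0.55" --pt "2.8 -2.8 0.2 0 0.55" --pt "2.8 -2.8 0.2 0 0.55" --pt "2.8 -2.8 0.2 0 0.55" --pt "2.8 -2.8 0.2 0 0.55" --pt "2.8 -2.8 0.2 0 0.55" --pt "2.8 -2.8 0.2 0 0.55" --pt "2.8 -2.8 0.2 0 0.55"

```text
t: 1.5
eef_pos: [0.4511, -0.3021, 0.2093]
tool_rot: [0.0, 0.999, 0.05, -0.0]
contact_force: [0.8, -1.1, 0.4]
gripper_width: 0.775
grasp_force: 0.0
```

Call:
carry_out --pt "2.8 -2.8 0.2 0 0.55" --pt "2.8 -2.8 0.2 0 0.55" --pt "2.8 -2.8 0.2 0 0.55" --pt "2.8 -2.8 0.2 0 0.55" --pt "2.8 -2.8 0.2 0 0.55" --pt "2.8 -2.8 0 0 0.55" --pt "2.8 -2.8 0 0 0.55" --pt "1.5 -1 0 0 0.55" --pt "0 0 0 0 0.55" --pt "0 0 0 0 0.55"

```text
t: 2.5
eef_pos: [0.6402, -0.0787, 0.1988]
tool_rot: [0.0, 0.999, 0.049, -0.001]
contact_force: [-0.5, -1.1, -0.2]
gripper_width: 0.776
grasp_force: 0.0
```

```bash
python3 -c "
from h import *
to(.6594,-.0619,.10,5.5)
im=shot('scene','s1'); shot('top','t1')
cv2.imwrite('pics/s1c.png',cv2.resize(cv2.imread('pics/s1.png')[130:290,180:420],None,fx=3,fy=3))"
```

```text
t 2.5 pos [ 0.6402 -0.0787  0.1988] th 5.61 zdir [-0.001 -0.001 -1.   ] | shift cm [ 2.08 -1.48  9.88] turn 0.11 F [-0.5 -1.1 -0.2] w 0.776 g 0.0
```

View pics/s1c.png

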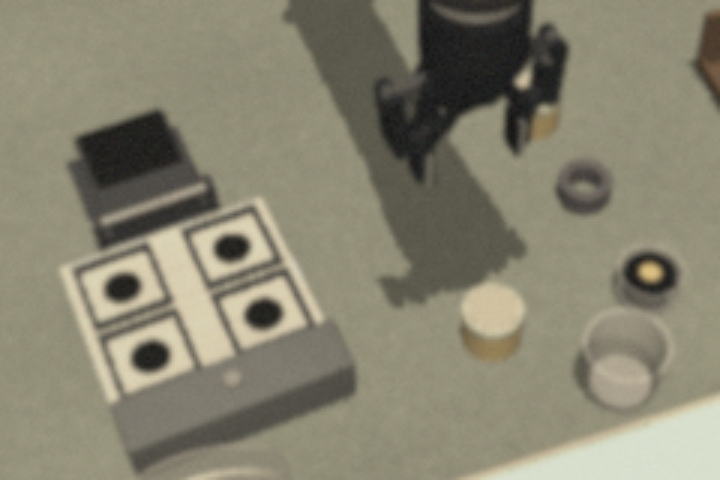

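Tub A still stands at its first position, at crop (493,308). I'll go down on it.

Call:
carry_out --pt "2.1 -1.5 3 0 0.55" --pt "0 0 4 0 0.55" --pt "0 0 4 0 0.55" --pt "0 0 2 0 0.55" --pt "0 0 0 0 0.55" --pt "0 0 0 0 0.55"

```text
t: 3.2
eef_pos: [0.6601, -0.0625, 0.07]
tool_rot: [0.0, 0.999, 0.047, 0.0]
contact_force: [0.6, -0.4, 0.3]
gripper_width: 0.773
grasp_force: 0.0
```

```bash
python3 -c "
from h import *
to(.6594,-.0619,.010,5.5)"
```

```text
t 3.2 pos [ 0.6601 -0.0625  0.07  ] th 5.42 zdir [ 0. -0. -1.] | shift cm [-0.07 -0.07  6.  ] turn -0.08 F [ 0.6 -0.4  0.3] w 0.773 g 0.0
```

Call:
carry_out --pt "-0.1 -0.1 2 0 0.55" --pt "0 0 2 0 0.55" --pt "0 0 1.5 0 0.55" --pt "0 0 0.5 0 0.55" --pt "0 0 0 0 0.55" --pt "0 0 0 0 0.2" --pt "0 0 0 0 -0.3" --pt "0 0 0 0 -0.3" --pt "0 0 0 0 -0.3" --pt "0 0 0 0 -0.3" --force 30

```text
t: 4.2
eef_pos: [0.6602, -0.0606, 0.0107]
tool_rot: [0.0, 0.999, 0.048, 0.001]
contact_force: [-0.4, -0.2, 6.4]
gripper_width: 0.597
grasp_force: 31.8
```

```bash
python3 -c "
from h import *
to(.6594,-.0619,.16,5.5)"
```

```text
t 4.2 pos [ 0.6602 -0.0606  0.0107] th 5.47 zdir [ 0.002 -0.    -1.   ] | shift cm [ -0.06   0.13 -14.93] turn -0.03 F [-0.4 -0.2  6.4] w 0.597 g 31.8
```

Call:
carry_out --pt "0 0 -1 0 -0.3" --pt "0 0 -3 0 -0.3" --pt "0 0 -4 0 -0.3" --pt "0 0 -4 0 -0.3" --pt "0 0 -2 0 -0.3" --pt "0 0 0 0 -0.3" --pt "0 0 0 0 -0.3"

```text
t: 4.9
eef_pos: [0.6586, -0.0604, 0.1492]
tool_rot: [0.0, 0.999, 0.048, -0.0]
contact_force: [-0.4, -0.1, -2.1]
gripper_width: 0.599
grasp_force: 31.7
```

```bash
python3 -c "
from h import *
to(.5856,-.2402,.14,5.5)"
```

```text
t 4.9 pos [ 0.6586 -0.0604  0.1492] th 5.49 zdir [-0. -0. -1.] | shift cm [-8.99 17.2   0.93] turn -0.01 F [-0.4 -0.1 -2.1] w 0.599 g 31.7
```

Call:
carry_out --pt "-1 2 0.5 0 -0.3" --pt "-2 3.8 0.4 0 -0.3" --pt "-2 3.8 0 0 -0.3" --pt "-2 3.8 0 0 -0.3" --pt "-1.5 2.8 0 0 -0.3" --pt "-0.5 1 0 0 -0.3" --pt "0 0 0 0 -0.3" --pt "0 0 4 0 -0.3" --pt "0 0 2.5 0 -0.3" --pt "0 0 0 0 -0.3" --pt "0 0 0 0 -0.3" --pt "0 0 0 0 -0.3"

```text
t: 6.1
eef_pos: [0.5875, -0.2394, 0.0768]
tool_rot: [0.0, 0.999, 0.048, 0.001]
contact_force: [0.5, -0.6, -0.8]
gripper_width: 0.598
grasp_force: 31.7
```

```bash
python3 -c "
from h import *
to(.5856,-.2402,.031,5.5)"
```

```text
t 6.1 pos [ 0.5875 -0.2394  0.0768] th 5.56 zdir [ 0.002 -0.    -1.   ] | shift cm [-0.21  0.06  4.58] turn 0.06 F [ 0.5 -0.6 -0.8] w 0.598 g 31.7
```

Call:
carry_out --pt "-0.2 0.1 1.5 0 -0.3" --pt "0 0 1 0 -0.3" --pt "0 0 0.8 0 -0.3" --pt "0 0 0.5 0 -0.3" --pt "0 0 0.4 0 -0.3" --pt "0 0 0.2 0 -0.3" --pt "0 0 0 0 -0.3" --pt "0 0 0 0 -0.3"

```text
t: 6.9
eef_pos: [0.5843, -0.2415, 0.0316]
tool_rot: [0.0, 0.999, 0.048, 0.0]
contact_force: [0.9, -0.2, -0.2]
gripper_width: 0.604
grasp_force: 31.8
```

```bash
python3 -c "
from h import *
to(.5856,-.2402,.031,5.5)"
```

```text
t 6.9 pos [ 0.5843 -0.2415  0.0316] th 5.48 zdir [ 0.001 -0.    -1.   ] | shift cm [ 0.14 -0.12  0.06] turn -0.02 F [ 0.9 -0.2 -0.2] w 0.604 g 31.8
```

Call:
carry_out --pt "0.1 -0.1 0.1 0 -0.3" --pt "0 0 0 0 -0.3" --pt "0 0 0 0 0.3" --pt "0 0 0 0 0.55" --pt "0 0 0 0 0.55" --pt "0 0 0 0 0.55" --pt "0 0 -1 0 0.55" --pt "0 0 -3 0 0.55" --pt "0 0 -4 0 0.55" --pt "0 0 -4 0 0.55" --pt "0 0 -3 0 0.55" --pt "0 0 0 0 0.55"

```text
t: 8.1
eef_pos: [0.588, -0.2413, 0.1865]
tool_rot: [0.002, 0.999, 0.048, 0.005]
contact_force: [1.0, -0.0, 0.9]
gripper_width: 0.774
grasp_force: 0.0
```

```bash
python3 -c "
from h import *
to(.4402,.0676,.16,5.5)"
```

```text
t 8.1 pos [ 0.588  -0.2413  0.1865] th 5.47 zdir [ 0.009 -0.003 -1.   ] | shift cm [-11.79 -32.16   2.42] turn -0.03 F [ 1.  -0.   0.9] w 0.774 g 0.0
```

Call:
carry_out --pt "-0.8 -2 0 0 0.55" --pt "-1.5 -4 0 0 0.55" --pt "-1.5 -4 0 0 0.55" --pt "-1.5 -4 0 0 0.55" --pt "-0.8 -2 0 0 0.55" --pt "0 0 0 0 0.55"

```text
t: 8.7
eef_pos: [0.5074, -0.0834, 0.1804]
tool_rot: [-0.0, 0.999, 0.05, -0.0]
contact_force: [0.6, -0.3, -0.4]
gripper_width: 0.778
grasp_force: 0.0
```

```bash
python3 -c "
from h import *
to(.4402,.0676,.16,5.5)
shot('scene','s2');shot('top','t2')
a=cv2.imread('pics/s2.png')[130:290,180:420];b=cv2.imread('pics/t2.png')[130:290,210:450]
cv2.imwrite('pics/m2.png',cv2.resize(np.vstack([a,b]),None,fx=1.85,fy=1.85,interpolation=cv2.INTER_CUBIC))
print(proj('scene',[[.4402,.0676,.042],[.5856,-.2402,.062]]))"
```

```text
t 8.7 pos [ 0.5074 -0.0834  0.1804] th 5.79 zdir [-0.001  0.001 -1.   ] | shift cm [ -5.16 -15.7    2.06] turn 0.29 F [ 0.6 -0.3 -0.4] w 0.778 g 0.0
[[357.49154629 159.08256149]
 [265.46433932 223.61205569]]
```

View pics/m2.png

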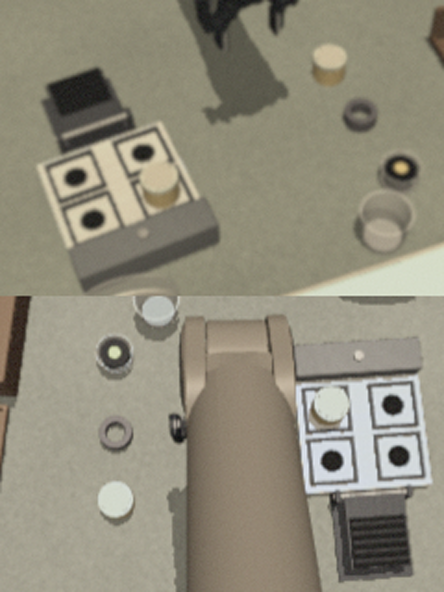

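Tub A stands in its nest at (331,406), and tub B is unmoved at (116,499). B next.

Call:
carry_out --pt "-0.7 -2 1 0 0.55" --pt "-1.3 -4 1 0 0.55" --pt "-1.3 -4 0 0 0.55" --pt "-1.3 -4 0 0 0.55" --pt "-0.6 -1.7 0 0 0.55" --pt "0 0 4 0 0.55" --pt "0 0 4 0 0.55" --pt "0 0 0 0 0.55" --pt "0 0 0 0 0.55"

```text
t: 9.7
eef_pos: [0.4425, 0.0636, 0.0804]
tool_rot: [0.0, 0.999, 0.047, -0.001]
contact_force: [0.5, 0.6, -0.1]
gripper_width: 0.779
grasp_force: 0.0
```

```bash
python3 -c "
from h import *
to(.4402,.0676,.010,5.5)"
```

```text
t 9.7 pos [0.4425 0.0636 0.0804] th 5.39 zdir [-0.002 -0.    -1.   ] | shift cm [-0.18 -0.42  7.04] turn -0.11 F [ 0.5  0.6 -0.1] w 0.779 g 0.0
```

Call:
carry_out --pt "-0.2 -0.4 2 0 0.55" --pt "0 0 2 0 0.55" --pt "0 0 2 0 0.55" --pt "0 0 1 0 0.55" --pt "0 0 0 0 0.55" --pt "0 0 0 0 0.2" --pt "0 0 0 0 -0.3" --pt "0 0 0 0 -0.3" --pt "0 0 0 0 -0.3" --pt "0 0 0 0 -0.3"

```text
t: 10.7
eef_pos: [0.441, 0.0682, 0.0117]
tool_rot: [-0.0, 0.999, 0.048, 0.001]
contact_force: [-1.0, -1.7, 7.3]
gripper_width: 0.601
grasp_force: 31.5
```

Call:
carry_out --pt "0 0 -1 0 -0.3" --pt "0 0 -3 0 -0.3" --pt "0 0 -4 0 -0.3" --pt "0 0 -4 0 -0.3" --pt "0 0 -2 0 -0.3" --pt "0 0 0 0 -0.3" --pt "0 0 0 0 -0.3"

```text
t: 11.4
eef_pos: [0.4398, 0.068, 0.1509]
tool_rot: [0.0, 0.999, 0.048, 0.001]
contact_force: [-0.5, -0.7, -0.4]
gripper_width: 0.601
grasp_force: 31.6
```

```bash
python3 -c "
from h import *
to(.518,-.3473,.15,5.5)
to(.5085,-.2474,.15,5.5)"
```

```text
t 11.4 pos [0.4398 0.068  0.1509] th 5.47 zdir [ 0.001 -0.    -1.   ] | shift cm [ 3.83 42.09  0.1 ] turn -0.03 F [-0.5 -0.7 -0.4] w 0.601 g 31.6
t 11.4 pos [0.4398 0.068  0.1509] th 5.47 zdir [ 0.001 -0.    -1.   ] | shift cm [ 3.84 32.06  0.1 ] turn -0.03 F [-0.5 -0.7 -0.4] w 0.601 g 31.6
```

Call:
carry_out --pt "1 1.5 0 0 -0.3" --pt "1.4 4 0 0 -0.3" --pt "1.4 4 0 0 -0.3" --pt "0 4 0 0 -0.3" --pt "0 4 0 0 -0.3" --pt "0 4 0 0 -0.3" --pt "0 4 0 0 -0.3" --pt "0 4 0 0 -0.3" --pt "0 4 0 0 -0.3" --pt "0 4 0 0 -0.3" --pt "0 3 0 0 -0.3" --pt "0 1.5 0 0 -0.3"

```text
t: 12.6
eef_pos: [0.5161, -0.3491, 0.1483]
tool_rot: [-0.0, 0.999, 0.046, -0.002]
contact_force: [0.4, 1.0, -0.9]
gripper_width: 0.6
grasp_force: 31.6
```

Call:
carry_out --pt "0 0 0 0 -0.3" --pt "0 0 3 0 -0.3" --pt "0 0 4 0 -0.3" --pt "0 0 0 0 -0.3" --pt "0 0 0 0 -0.3" --pt "0 0 0 0 -0.3"

```text
t: 13.2
eef_pos: [0.5191, -0.3458, 0.0822]
tool_rot: [0.0, 0.999, 0.048, 0.001]
contact_force: [-0.4, -0.8, -0.5]
gripper_width: 0.599
grasp_force: 31.8
```

```bash
python3 -c "
from h import *
to(.518,-.3473,.031,5.5)"
```

```text
t 13.2 pos [ 0.5191 -0.3458  0.0822] th 5.55 zdir [ 0.002 -0.001 -1.   ] | shift cm [-0.14  0.14  5.12] turn 0.05 F [-0.4 -0.8 -0.5] w 0.599 g 31.8
```

Call:
carry_out --pt "-0.1 0.1 2 0 -0.3" --pt "0 0 1 0 -0.3" --pt "0 0 0.8 0 -0.3" --pt "0 0 0.6 0 -0.3" --pt "0 0 0.4 0 -0.3" --pt "0 0 0.2 0 -0.3" --pt "0 0 0 0 -0.3" --pt "0 0 0 0 -0.3"

```text
t: 14.0
eef_pos: [0.517, -0.3473, 0.0317]
tool_rot: [0.0, 0.999, 0.048, 0.0]
contact_force: [-4.7, 2.2, 9.9]
gripper_width: 0.6
grasp_force: 32.7
```

```bash
python3 -c "
from h import *
to(.518,-.3473,.031,5.5)"
```

```text
t 14.0 pos [ 0.517  -0.3473  0.0317] th 5.47 zdir [ 0. -0. -1.] | shift cm [0.1  0.   0.07] turn -0.03 F [-4.7  2.2  9.9] w 0.6 g 32.7
```

Call:
carry_out --pt "0 0 0 0 0.1" --pt "0 0 0 0 0.4" --pt "0 0 0 0 0.55" --pt "0 0 0 0 0.55" --pt "0 0 0 0 0.55" --pt "0 0 -1 0 0.55" --pt "0 0 -3 0 0.55" --pt "0 0 -4 0 0.55" --pt "0 0 -3 0 0.55" --pt "0 0 0 0 0.55"

```text
t: 15.0
eef_pos: [0.5198, -0.349, 0.146]
tool_rot: [0.003, 0.999, 0.048, 0.004]
contact_force: [1.0, 0.3, -0.1]
gripper_width: 0.774
grasp_force: 0.0
```

Call:
carry_out --pt "-1 0 0 0 -1" --pt "-3 0 0 0 -1" --pt "-4 0 0 0 -1" --pt "-3 0 0 0 -1" --pt "-1.5 0 0 0 -1" --pt "0 0 0 0 -1"

```text
t: 15.6
eef_pos: [0.3895, -0.3595, 0.1395]
tool_rot: [-0.001, 0.999, 0.046, -0.001]
contact_force: [0.5, 1.1, 0.6]
gripper_width: 0.004
grasp_force: 0.0
```

```bash
python3 -c "
from h import *
to(.3899,-.3093,.056,5.5)
shot('scene','s3');shot('top','t3')
a=cv2.imread('pics/s3.png')[150:290,180:330];b=cv2.imread('pics/t3.png')[140:280,350:500]
cv2.imwrite('pics/m3.png',cv2.resize(np.hstack([a,b]),None,fx=2.6,fy=2.6,interpolation=cv2.INTER_CUBIC))"
```

```text
t 15.6 pos [ 0.3895 -0.3595  0.1395] th 5.31 zdir [-0.003  0.001 -1.   ] | shift cm [ 0.53 -4.99  8.36] turn -0.19 F [0.5 1.1 0.6] w 0.004 g 0.0
```

View pics/m3.png

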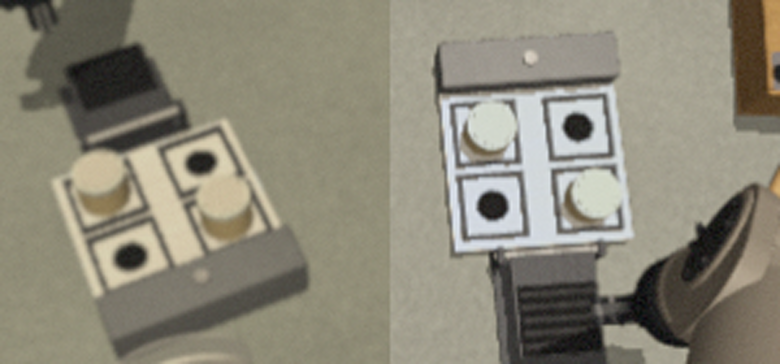

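```bash
python3 -c "
from h import *
print(at('top',428.6,214,.062),at('top',389,188.6,.062))"
```

```text
[ 0.51663062 -0.34579985  0.062     ] [ 0.58298972 -0.24086814  0.062     ]
```

Call:
carry_out --pt "0.3 -2.5 0 0 -1" --pt "0.2 -2.5 1 0 -1" --pt "0 0 3 0 -1" --pt "0 0 2 0 -1" --pt "0 0 0 0 -1" --pt "0 0 0 0 -1"

```text
t: 16.3
eef_pos: [0.394, -0.3086, 0.0804]
tool_rot: [-0.0, 0.999, 0.049, 0.0]
contact_force: [-0.6, -0.2, -0.3]
gripper_width: -0.001
grasp_force: 0.0
```

```bash
python3 -c "
from h import *
to(.3899,-.3093,.056,5.5)"
```

```text
t 16.3 pos [ 0.394  -0.3086  0.0804] th 5.57 zdir [ 0.     0.001 -1.   ] | shift cm [-0.42  0.03  2.44] turn 0.07 F [-0.6 -0.2 -0.3] w -0.001 g 0.0
```

Both tubs stand centred in their nests, within 3 mm. Now the pedal: press to about 19 mm below the rest height, watching the force.

Call:
carry_out --pt "-0.4 0 1 0 -1" --pt "0 0 1 0 -1" --pt "0 0 0.7 0 -1" --pt "0 0 0.5 0 -1" --pt "0 0 0.5 0 -1" --pt "0 0 0.4 0 -1" --pt "0 0 0.2 0 -1" --pt "0 0 0 0 -1"

```text
t: 17.1
eef_pos: [0.3884, -0.3096, 0.0376]
tool_rot: [0.0, 0.999, 0.048, -0.0]
contact_force: [-3.0, 1.7, 11.9]
gripper_width: 0.002
grasp_force: 5.9
```

Call:
carry_out --pt "0 0 0.2 0 -1" --pt "0 0 0.2 0 -1" --pt "0 0 0.1 0 -1" --pt "0 0 0 0 -1" --pt "0 0 0 0 -1"

```text
t: 17.6
eef_pos: [0.3887, -0.3098, 0.0353]
tool_rot: [0.001, 0.999, 0.048, -0.0]
contact_force: [-10.8, 6.5, 43.4]
gripper_width: -0.001
grasp_force: 22.3
```

On the stop: the force jumped to 43 N. I'll ease off 1 mm and hold.

Call:
carry_out --pt "0 0 -0.1 0 -1" --pt "0 0 0 0 -1" --pt "0 0 0 0 -1" --pt "0 0 0 0 -1" --pt "0 0 0 0 -1" --pt "0 0 0 0 -1" --pt "0 0 0 0 -1" --pt "0 0 0 0 -1" --pt "0 0 0 0 -1" --pt "0 0 0 0 -1"

```text
t: 18.6
eef_pos: [0.3887, -0.3097, 0.0356]
tool_rot: [0.0, 0.999, 0.048, -0.0]
contact_force: [-8.8, 6.3, 34.1]
gripper_width: 0.0
grasp_force: 17.2
```

```bash
python3 -c "
from h import *
to(.3899,-.3093,.056,5.5)
shot('scene','s4')
a=cv2.imread('pics/s3.png')[150:290,180:330];b=cv2.imread('pics/s4.png')[150:290,180:330]
cv2.imwrite('pics/m4.png',cv2.resize(np.hstack([a,b]),None,fx=2.6,fy=2.6,interpolation=cv2.INTER_CUBIC))"
```

```text
t 18.6 pos [ 0.3887 -0.3097  0.0356] th 5.46 zdir [-0.    -0.001 -1.   ] | shift cm [ 0.13 -0.03 -2.04] turn -0.04 F [-8.8  6.3 34.1] w 0.0 g 17.2
```

View pics/m4.png

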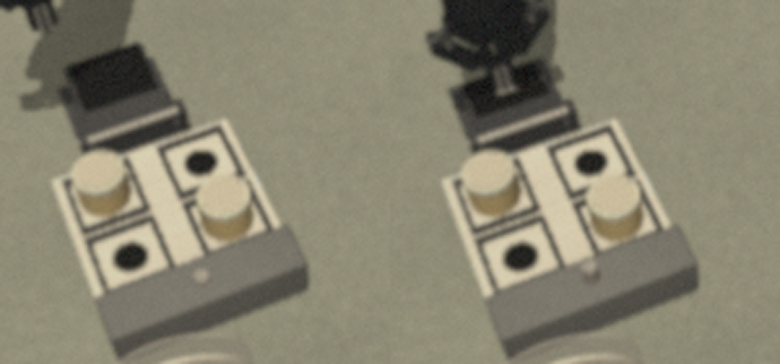

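The pedal is down and the plunger has risen, at (590,270). I'll let the pedal come up and go fetch tub B.

Call:
carry_out --pt "0 0 -0.5 0 -1" --pt "0 0 -0.7 0 -1" --pt "0 0 -0.8 0 -1" --pt "0 0 -1 0 -1" --pt "0 0 -3 0 -1" --pt "0 0 -4 0 -1" --pt "0 0 -3 0 0.55" --pt "0 0 0 0 0.55" --pt "0 0 0 0 0.55"

```text
t: 19.55
eef_pos: [0.3888, -0.3096, 0.1637]
tool_rot: [0.0, 0.999, 0.048, 0.001]
contact_force: [-0.3, -0.4, -0.8]
gripper_width: 0.505
grasp_force: 0.0
```

```bash
python3 -c "
from h import *
to(.517,-.3465,.16,5.5)
shot('scene','s5')
a=cv2.imread('pics/s3.png').astype(float);b=cv2.imread('pics/s5.png').astype(float);c=cv2.imread('pics/s4.png').astype(float)
r=np.s_[240:275,240:275]
print(abs(a-b)[r].mean(),abs(a-c)[r].mean(),abs(a-b)[185:240,200:290].mean())"
```

```text
t 19.55 pos [ 0.3888 -0.3096  0.1637] th 5.47 zdir [ 0.001 -0.001 -1.   ] | shift cm [12.41  4.89  0.39] turn -0.03 F [-0.3 -0.4 -0.8] w 0.505 g 0.0
1.7986394557823129 3.0985034013605444 2.112861952861953
```

Call:
carry_out --pt "2 1 0 0 0.55" --pt "4 1.5 0 0 0.55" --pt "4 1.5 0 0 0.55" --pt "2.4 0.9 0 0 0.55" --pt "0 0 0 0 0.55" --pt "0 0 3 0 0.55" --pt "0 0 3 0 0.55" --pt "0 0 1 0 0.55" --pt "0 0 0 0 0.55" --pt "0 0 0 0 0.55"

```text
t: 20.6
eef_pos: [0.5168, -0.3465, 0.0938]
tool_rot: [0.0, 0.999, 0.048, 0.0]
contact_force: [0.1, 0.1, 0.3]
gripper_width: 0.772
grasp_force: 0.0
```

```bash
python3 -c "
from h import *
to(.517,-.3465,.031,5.5)"
```

```text
t 20.6 pos [ 0.5168 -0.3465  0.0938] th 5.47 zdir [ 0. -0. -1.] | shift cm [0.02 0.   6.28] turn -0.03 F [0.1 0.1 0.3] w 0.772 g 0.0
```

Call:
carry_out --pt "0 0 2 0 0.55" --pt "0 0 2 0 0.55" --pt "0 0 1.5 0 0.55" --pt "0 0 0.7 0 0.55" --pt "0 0 0 0 0.55" --pt "0 0 0 0 0.2" --pt "0 0 0 0 -0.3" --pt "0 0 0 0 -0.3" --pt "0 0 0 0 -0.3" --pt "0 0 0 0 -0.3"

```text
t: 21.6
eef_pos: [0.5175, -0.3467, 0.0324]
tool_rot: [0.0, 0.999, 0.048, 0.001]
contact_force: [-0.3, -0.4, 6.9]
gripper_width: 0.596
grasp_force: 31.8
```

Call:
carry_out --pt "0 0 -1 0 -0.3" --pt "0 0 -3 0 -0.3" --pt "0 0 -4 0 -0.3" --pt "0 0 -4 0 -0.3" --pt "0 0 -3 0 -0.3" --pt "0 0 0 0 -0.3" --pt "0 0 0 8.2 -0.3" --pt "0 0 0 0 -0.3"

```text
t: 22.4
eef_pos: [0.5161, -0.3461, 0.181]
tool_rot: [-0.0, 1.0, -0.024, -0.001]
contact_force: [-0.1, -0.1, -0.1]
gripper_width: 0.596
grasp_force: 31.6
```

```bash
python3 -c "
from h import *
to(.5474,.3908,.18,-2.76)
to(.5426,.291,.18,-2.76)"
```

```text
t 22.4 pos [ 0.5161 -0.3461  0.181 ] th -2.8 zdir [-0.001  0.    -1.   ] | shift cm [ -0.48 -73.75   0.11] turn -0.04 F [-0.1 -0.1 -0.1] w 0.596 g 31.6
t 22.4 pos [ 0.5161 -0.3461  0.181 ] th -2.8 zdir [-0.001  0.    -1.   ] | shift cm [ -0.47 -63.76   0.11] turn -0.04 F [-0.1 -0.1 -0.1] w 0.596 g 31.6
```

Call:
carry_out --pt "0 -1.5 0 0 -0.3" --pt "0 -3 0 0 -0.3" --pt "0 -4 0 0 -0.3" --pt "0 -4 0 0 -0.3" --pt "0 -4 0 0 -0.3" --pt "0 -4 0 0 -0.3" --pt "0 -4 0 0 -0.3" --pt "0 -4 0 0 -0.3" --pt "0 -4 0 0 -0.3" --pt "0 -4 0 0 -0.3" --pt "0 -4 0 0 -0.3" --pt "0 -4 0 0 -0.3"

```text
t: 23.6
eef_pos: [0.5365, 0.1007, 0.1808]
tool_rot: [0.0, 1.0, -0.022, -0.001]
contact_force: [1.0, -0.4, -0.9]
gripper_width: 0.599
grasp_force: 31.6
```

Call:
carry_out --pt "0 -4 0 0 -0.3" --pt "0 -4 0 0 -0.3" --pt "0 -4 0 0 -0.3" --pt "0 -4 0 0 -0.3" --pt "0 -4 0 0 -0.3" --pt "-0.2 -4 0 0 -0.3" --pt "-0.2 -3 0 0 -0.3" --pt "0 -1.8 0 0 -0.3" --pt "0 0 0 0 -0.3" --pt "0 0 0 0 -0.3" --pt "0 0 0 0 -0.3"

```text
t: 24.7
eef_pos: [0.5481, 0.3837, 0.181]
tool_rot: [0.001, 1.0, -0.025, 0.0]
contact_force: [0.3, 0.7, -1.0]
gripper_width: 0.601
grasp_force: 31.6
```

```bash
python3 -c "
from h import *
to(.5474,.3908,.024,-2.76)"
```

```text
t 24.7 pos [0.5481 0.3837 0.181 ] th -2.83 zdir [-0.    -0.002 -1.   ] | shift cm [-0.11 -0.74 15.7 ] turn -0.07 F [ 0.3  0.7 -1. ] w 0.601 g 31.6
```

Call:
carry_out --pt "-0.1 -0.7 2 0 -0.3" --pt "0 0 4 0 -0.3" --pt "0 0 4 0 -0.3" --pt "0 0 1 0 -0.3" --pt "0 0 0 0 -0.3" --pt "0 0 0 0 -0.3"

```text
t: 25.3
eef_pos: [0.5481, 0.3933, 0.0732]
tool_rot: [-0.001, 1.0, -0.024, 0.001]
contact_force: [0.3, -0.1, -1.2]
gripper_width: 0.598
grasp_force: 31.7
```

```bash
python3 -c "
from h import *
to(.5474,.3908,.0245,-2.76)"
```

```text
t 25.3 pos [0.5481 0.3933 0.0732] th -2.77 zdir [ 0.002  0.001 -1.   ] | shift cm [-0.07  0.26  4.87] turn -0.01 F [ 0.3 -0.1 -1.2] w 0.598 g 31.7
```

Call:
carry_out --pt "-0.1 0.2 2 0 -0.3" --pt "0 0 1.5 0 -0.3" --pt "0 0 0.7 0 -0.3" --pt "0 0 0.4 0 -0.3" --pt "0 0 0.2 0 -0.3" --pt "0 0 0 0 -0.3" --pt "0 0 0 0 -0.3"

```text
t: 26.0
eef_pos: [0.5472, 0.3911, 0.0254]
tool_rot: [-0.0, 1.0, -0.024, 0.001]
contact_force: [-0.4, -3.4, 7.5]
gripper_width: 0.601
grasp_force: 32.4
```

Call:
carry_out --pt "0 0 0 0 0.1" --pt "0 0 0 0 0.4" --pt "0 0 0 0 0.55" --pt "0 0 0 0 0.55" --pt "0 0 0 0 0.55" --pt "0 0 -1 0 0.55" --pt "0 0 -3 0 0.55" --pt "0 0 -4 0 0.55" --pt "0 0 -4 0 0.55" --pt "0 0 -3 0 0.55" --pt "0 0 0 0 0.55"

```text
t: 27.1
eef_pos: [0.548, 0.3935, 0.1797]
tool_rot: [-0.003, 1.0, -0.024, 0.004]
contact_force: [0.3, 0.5, -1.1]
gripper_width: 0.776
grasp_force: 0.0
```

Call:
carry_out --pt "0 1.5 0 0 0.55" --pt "0 3 0 0 0.55" --pt "0 4 0 0 0.55" --pt "0 4 0 0 0.55" --pt "0 4 0 0 0.55" --pt "0 4 0 0 0.55" --pt "0 4 0 0 0.55" --pt "0 4 0 0 0.55" --pt "0 4 0 0 0.55" --pt "0 4 0 0 0.55" --pt "0 4 0 0 0.55" --pt "0 4 0 -8.2 0.55"

```text
t: 28.3
eef_pos: [0.5224, -0.056, 0.172]
tool_rot: [0.0, 0.999, 0.048, -0.002]
contact_force: [1.2, -0.4, 0.6]
gripper_width: 0.775
grasp_force: 0.0
```

```bash
python3 -c "
from h import *
to(.5835,-.2405,.16,5.5)
shot('scene','s6');shot('top','t6')
a=cv2.imread('pics/s6.png')[130:290,180:500];b=cv2.imread('pics/t6.png')[130:290,120:440]
cv2.imwrite('pics/m6.png',cv2.resize(np.vstack([a,b]),None,fx=1.85,fy=1.85,interpolation=cv2.INTER_CUBIC))"
```

```text
t 28.3 pos [ 0.5224 -0.056   0.172 ] th 5.53 zdir [-0.003 -0.    -1.   ] | shift cm [ 4.3  18.95  1.19] turn 0.03 F [ 1.2 -0.4  0.6] w 0.775 g 0.0
```

View pics/m6.png

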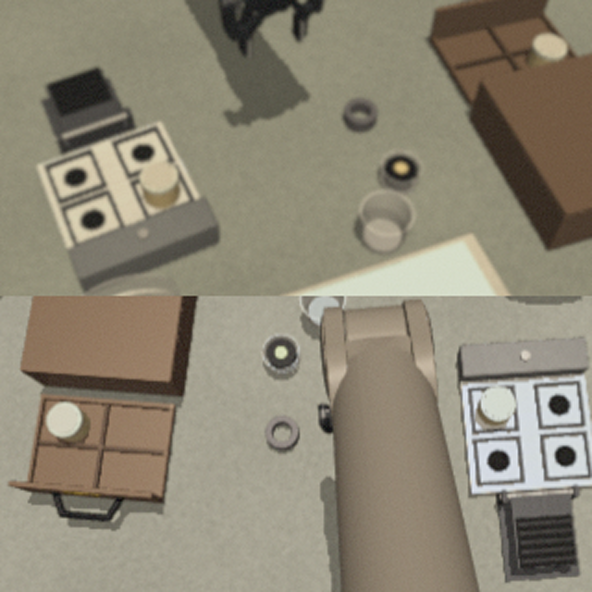

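Tub B stands in cell 3 at (67,422), and tub A is still in its nest at (497,406). A next.

Call:
carry_out --pt "0.5 2 0 0 0.55" --pt "1 4 0 0 0.55" --pt "1 4 0 0 0.55" --pt "1 4 0 0 0.55" --pt "0.5 3 0 0 0.55" --pt "0.3 2 0 0 0.55" --pt "0 0 0 0 0.55" --pt "0 0 4 0 0.55" --pt "0 0 3 0 0.55" --pt "0 0 0 0 0.55" --pt "0 0 0 0 0.55"

```text
t: 29.5
eef_pos: [0.5853, -0.2367, 0.1034]
tool_rot: [-0.001, 0.999, 0.049, -0.001]
contact_force: [-0.4, -0.2, 0.7]
gripper_width: 0.776
grasp_force: 0.0
```

```bash
python3 -c "
from h import *
to(.5838,-.2407,.031,5.5)"
```

```text
t 29.5 pos [ 0.5853 -0.2367  0.1034] th 5.57 zdir [-0.001  0.001 -1.   ] | shift cm [-0.18  0.39  7.24] turn 0.07 F [-0.4 -0.2  0.7] w 0.776 g 0.0
```

Call:
carry_out --pt "-0.2 0.4 2 0 0.55" --pt "0 0 2 0 0.55" --pt "0 0 2 0 0.55" --pt "0 0 1.1 0 0.55" --pt "0 0 0 0 0.55" --pt "0 0 0 0 0.2" --pt "0 0 0 0 -0.3" --pt "0 0 0 0 -0.3" --pt "0 0 0 0 -0.3" --pt "0 0 0 0 -0.3"

```text
t: 30.5
eef_pos: [0.5853, -0.2428, 0.034]
tool_rot: [0.0, 0.999, 0.048, 0.001]
contact_force: [-0.9, 1.6, 6.9]
gripper_width: 0.601
grasp_force: 32.0
```

Call:
carry_out --pt "0 0 -1 0 -0.3" --pt "0 0 -3 0 -0.3" --pt "0 0 -4 0 -0.3" --pt "0 0 -4 0 -0.3" --pt "0 0 -3 0 -0.3" --pt "0 0 0 0 -0.3" --pt "0 0 0 8.2 -0.3" --pt "0 0 0 0 -0.3"

```text
t: 31.3
eef_pos: [0.5833, -0.2425, 0.1821]
tool_rot: [0.0, 1.0, -0.025, -0.0]
contact_force: [-0.4, -0.1, -0.9]
gripper_width: 0.597
grasp_force: 31.7
```

```bash
python3 -c "
from h import *
to(.5426,.291,.18,-2.76)"
```

```text
t 31.3 pos [ 0.5833 -0.2425  0.1821] th -2.81 zdir [-0.001 -0.    -1.   ] | shift cm [ -6.69 -53.09   0.21] turn -0.05 F [-0.4 -0.1 -0.9] w 0.597 g 31.7
```

Call:
carry_out --pt "-0.3 -1.5 0 0 -0.3" --pt "-0.5 -3 0 0 -0.3" --pt "-0.6 -4 0 0 -0.3" --pt "-0.6 -4 0 0 -0.3" --pt "-0.6 -4 0 0 -0.3" --pt "-0.6 -4 0 0 -0.3" --pt "-0.6 -4 0 0 -0.3" --pt "-0.6 -4 0 0 -0.3" --pt "-0.6 -4 0 0 -0.3" --pt "-0.6 -4 0 0 -0.3" --pt "-0.6 -4 0 0 -0.3" --pt "-0.6 -4 0 0 -0.3"

```text
t: 32.5
eef_pos: [0.5355, 0.2075, 0.1819]
tool_rot: [0.0, 1.0, -0.022, -0.001]
contact_force: [0.8, -0.0, -0.6]
gripper_width: 0.602
grasp_force: 31.7
```

Call:
carry_out --pt "-0.2 -3.5 0 0 -0.3" --pt "0 -3 0 0 -0.3" --pt "0 -1.5 0 0 -0.3" --pt "0 -0.6 0 0 -0.3" --pt "0 0 0 0 -0.3" --pt "0 0 4 0 -0.3" --pt "0 0 4 0 -0.3" --pt "0 0 2 0 -0.3" --pt "0 0 0 0 -0.3" --pt "0 0 0 0 -0.3"

```text
t: 33.5
eef_pos: [0.5399, 0.2897, 0.0828]
tool_rot: [0.0, 1.0, -0.025, 0.0]
contact_force: [-0.6, -0.2, -1.3]
gripper_width: 0.599
grasp_force: 31.7
```

```bash
python3 -c "
from h import *
to(.5426,.291,.027,-2.76)"
```

```text
t 33.5 pos [0.5399 0.2897 0.0828] th -2.81 zdir [ 0.    -0.001 -1.   ] | shift cm [ 0.26 -0.15  5.58] turn -0.05 F [-0.6 -0.2 -1.3] w 0.599 g 31.7
```

Call:
carry_out --pt "0.3 -0.1 2 0 -0.3" --pt "0 0 1.8 0 -0.3" --pt "0 0 1 0 -0.3" --pt "0 0 0.5 0 -0.3" --pt "0 0 0.2 0 -0.3" --pt "0 0 0 0 -0.3" --pt "0 0 0 0 -0.3"

```text
t: 34.2
eef_pos: [0.5428, 0.2923, 0.0281]
tool_rot: [-0.0, 1.0, -0.024, 0.001]
contact_force: [-0.2, 0.0, -0.7]
gripper_width: 0.596
grasp_force: 31.7
```

Call:
carry_out --pt "0 0 0.1 0 -0.3" --pt "0 0 0 0 0.1" --pt "0 0 0 0 0.4" --pt "0 0 0 0 0.55" --pt "0 0 0 0 0.55" --pt "0 0 -1 0 0.55" --pt "0 0 -3 0 0.55" --pt "0 0 -4 0 0.55" --pt "0 0 -4 0 0.55" --pt "0 0 -1 0 0.55" --pt "0 0 0 0 0.55"

```text
t: 35.3
eef_pos: [0.5436, 0.2928, 0.1591]
tool_rot: [-0.001, 1.0, -0.024, 0.002]
contact_force: [0.3, -0.2, 0.4]
gripper_width: 0.776
grasp_force: 0.0
```

Call:
carry_out --pt "-2 -0.5 0 0 -1" --pt "-4 -1 0 0 -1" --pt "-4 -1.5 0 0 -1" --pt "-4 -1 0 0 -1" --pt "-3 -0.8 0 0 -1" --pt "-1 0 0 0 -1" --pt "0 0 0 0 -1" --pt "0 0 0 0 -1"

```text
t: 36.1
eef_pos: [0.3659, 0.3476, 0.1557]
tool_rot: [0.0, 1.0, -0.024, -0.0]
contact_force: [0.4, -0.6, 0.1]
gripper_width: -0.001
grasp_force: 0.0
```

```bash
python3 -c "
from h import *
to(.366,.348,.026,-2.76)
shot('scene','s7');shot('top','t7')
a=cv2.imread('pics/s7.png')[90:250,320:580];b=cv2.imread('pics/t7.png')[130:290,110:370]
cv2.imwrite('pics/m7.png',cv2.resize(np.vstack([a,b]),None,fx=1.85,fy=1.85,interpolation=cv2.INTER_CUBIC))"
```

```text
t 36.1 pos [0.3659 0.3476 0.1557] th -2.8 zdir [-0.    -0.001 -1.   ] | shift cm [ 1.000e-02 -5.000e-02  1.297e+01] turn -0.04 F [ 0.4 -0.6  0.1] w -0.001 g 0.0
```

View pics/m7.png

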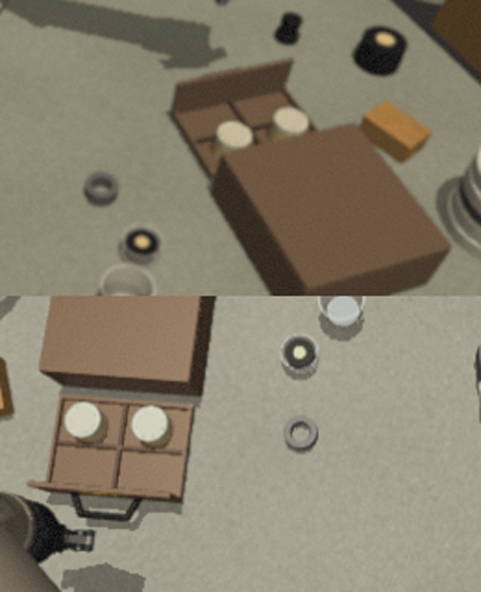

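Both tubs stand upright in cells 3 and 4, at (84,420) and (151,425). The handle bar is at (105,515). Now down in front of the handle.

Call:
carry_out --pt "0 0 3 0 -1" --pt "0 0 4 0 -1" --pt "0 0 4 0 -1" --pt "0 0 2 0 -1" --pt "0 0 0 0 -1" --pt "0 0 0 0 -1"

```text
t: 36.8
eef_pos: [0.3656, 0.3484, 0.0264]
tool_rot: [0.0, 1.0, -0.024, -0.0]
contact_force: [0.7, 0.5, -0.1]
gripper_width: 0.002
grasp_force: 0.0
```

Call:
carry_out --pt "0.5 0 0 0 -1" --pt "0.8 0 0 0 -1" --pt "0.5 0 0 0 -1" --pt "0.4 0 0 0 -1" --pt "0.5 0 0 0 -1" --pt "0.8 0 0 0 -1" --pt "1 0 0 0 -1" --pt "1 0 0 0 -1" --pt "1 0 0 0 -1" --pt "1 0 0 0 -1" --pt "1 0 0 0 -1"

```text
t: 37.9
eef_pos: [0.4506, 0.3442, 0.0262]
tool_rot: [0.0, 1.0, -0.024, -0.0]
contact_force: [-1.6, -0.8, 1.8]
gripper_width: 0.0
grasp_force: 1.3
```

Call:
carry_out --pt "1 0 0 0 -1" --pt "1 0 0 0 -1" --pt "1 0 0 0 -1" --pt "1 0 0 0 -1" --pt "1 0 0 0 -1" --pt "1 0 0 0 -1" --pt "0.7 0 0 0 -1" --pt "0.4 0 0 0 -1" --pt "0 0 0 0 -1"

```text
t: 38.8
eef_pos: [0.5218, 0.3413, 0.0264]
tool_rot: [-0.001, 1.0, -0.024, 0.001]
contact_force: [-0.1, -0.9, -0.8]
gripper_width: -0.0
grasp_force: 0.0
```

Call:
carry_out --pt "0.4 0 0 0 -1" --pt "0.4 0 0 0 -1" --pt "0.4 0 0 0 -1" --pt "0 0 0 0 -1"

```text
t: 39.2
eef_pos: [0.5335, 0.3409, 0.0265]
tool_rot: [-0.0, 1.0, -0.024, 0.001]
contact_force: [0.7, 0.4, -0.8]
gripper_width: 0.007
grasp_force: 0.0
```

Call:
carry_out --pt "0.4 0 0 0 -1" --pt "0.3 0 0 0 -1" --pt "0.3 0 0 0 -1" --pt "0 0 0 0 -1"

```text
t: 39.6
eef_pos: [0.5434, 0.34, 0.0264]
tool_rot: [-0.0, 1.0, -0.024, 0.0]
contact_force: [-0.9, -0.3, 0.3]
gripper_width: -0.0
grasp_force: 0.0
```

```bash
python3 -c "
from h import *
shot('scene','s8');shot('top','t8')
a=cv2.imread('pics/s8.png')[90:250,320:580];b=cv2.imread('pics/t8.png')[130:290,110:370]
cv2.imwrite('pics/m8.png',cv2.resize(np.vstack([a,b]),None,fx=1.85,fy=1.85,interpolation=cv2.INTER_CUBIC))"
```

```text
(no output)
```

View pics/m8.png

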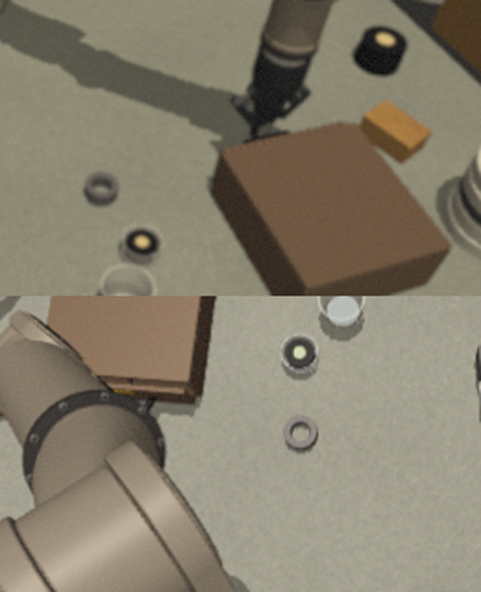

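The drawer is nearly home: its panel top shows at (165,385), close to the cabinet front. I'll push on until the force rises.

Call:
carry_out --pt "0.3 0 0 0 -1" --pt "0.2 0 0 0 -1" --pt "0.2 0 0 0 -1" --pt "0.2 0 0 0 -1" --pt "0 0 0 0 -1"

```text
t: 40.2
eef_pos: [0.552, 0.3394, 0.0262]
tool_rot: [0.0, 1.0, -0.024, 0.0]
contact_force: [-0.8, -0.0, 0.2]
gripper_width: -0.004
grasp_force: 0.3
```

Call:
carry_out --pt "0.3 0 0 0 -1" --pt "0.2 0 0 0 -1" --pt "0.2 0 0 0 -1" --pt "0 0 0 0 -1"

```text
t: 40.6
eef_pos: [0.5587, 0.3391, 0.0262]
tool_rot: [0.0, 1.0, -0.024, -0.0]
contact_force: [-1.7, -1.2, -0.3]
gripper_width: -0.0
grasp_force: 0.9
```

Call:
carry_out --pt "0.3 0 0 0 -1" --pt "0.2 0 0 0 -1" --pt "0.2 0 0 0 -1" --pt "0 0 0 0 -1"

```text
t: 41.0
eef_pos: [0.559, 0.3391, 0.026]
tool_rot: [0.002, 1.0, -0.022, -0.005]
contact_force: [-20.6, -3.7, 15.9]
gripper_width: -0.003
grasp_force: 9.8
```

The force rose to 20 N with no further travel, so the drawer is on its stop. I'll back off, lift clear and check.

Call:
carry_out --pt "-0.7 0 0 0 -1" --pt "-1 0 0 0 -1" --pt "-3 0 0 0 -1" --pt "-4 0 0 0 -1" --pt "-3 0 -3 0 -1" --pt "0 0 -4 0 -1" --pt "0 0 -4 0 -1" --pt "0 4 -3 0 -1" --pt "0 4 0 0 -1" --pt "0 4 0 0 -1" --pt "0 4 0 0 -1" --pt "0 0 0 0 -1"

```text
t: 42.2
eef_pos: [0.4414, 0.1785, 0.1661]
tool_rot: [0.002, 1.0, -0.028, 0.0]
contact_force: [-0.4, 0.8, 0.2]
gripper_width: -0.0
grasp_force: 0.0
```

Call:
carry_out --pt "0 4 0 0 -1" --pt "0 4 0 0 -1" --pt "0 4 0 0 -1" --pt "0 4 0 0 -1" --pt "0 0 0 0 -1" --pt "0 0 0 0 -1"

```text
t: 42.8
eef_pos: [0.4342, 0.0246, 0.1666]
tool_rot: [-0.0, 1.0, -0.025, 0.001]
contact_force: [0.1, -0.0, -0.3]
gripper_width: 0.001
grasp_force: 0.0
```

```bash
python3 -c "
from h import *
shot('scene','s9');shot('top','t9')
a=cv2.imread('pics/s9.png')[90:290,180:580];b=cv2.imread('pics/t9.png')[80:290,110:510]
cv2.imwrite('pics/m9.png',cv2.resize(np.vstack([a,b]),None,fx=1.45,fy=1.45,interpolation=cv2.INTER_CUBIC))"
```

```text
(no output)
```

View pics/m9.png

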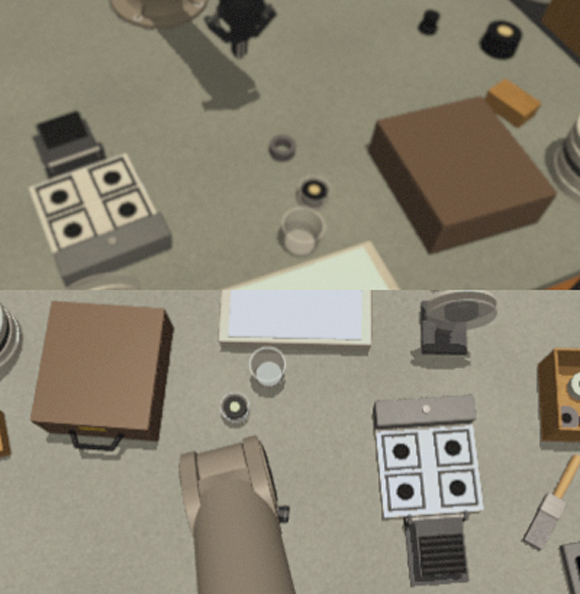

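The drawer is shut with its handle close to the cabinet front at (97,437). The nests are empty, the pedal is up and the bystanders are where they were.

```bash
python3 -c "
from station import bot
print(bot.hand_in())"
```

```text
the job is handed in; nothing more can be done
None
```

The job is handed in: only two tubs were present, and both were stood in nests, stamped with the pedal held on its stop, and filed upright in cells 3 and 4, with the drawer then pushed fully home. One caution: the fingertips briefly pressed the pedal with about 43 N before I eased off.

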